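# Fit the stop ring and push-in knob on a drum-pump control unit

### The arm

A 6-joint arm with a two-finger parallel gripper is mounted at the origin on the work surface. World frame = base frame: x ahead of the robot, y to its left, z up, the work surface at z = 0. Lengths are in m, angles in rad, forces in N, time in s.
With the tool pointing down it reaches from about 0.35 to 0.85 m from the base axis. Payload 8.1 kg.
Tool frame: the origin (TCP) lies midway between the tips of the shut fingers; the grasp point (between the pads) lies manip.tcp_to_grasp behind it (manip.tcp_to_grasp is the distance from the TCP to the grasp point, in m); y points along the fingers, z is the direction in which the jaws open and shut, and the axes are right-handed (so a half turn about y gives the same grasp; the last joint's range is limited). The gripper opens to 93 mm and grips with 3 to 60 N. Pads are 15 mm wide; open, the fingers measure 128 mm over their backs; the gripper's body (75 mm by 188 mm) begins 65 mm behind the grasp point.
Start: joints at [-1.221, 0.13, 1.488, -0, 1.523, -0.085], TCP at [0.253, -0.544, 0.219] pointing down, gripper open.
Joint ranges: [-2.96, 2.96], [-0.89, 2.26], [0.02, 2.5], [-1.34, 4.48], [0, 2.73], [-2.66, 2.66]. Speed limits (rad/s): [2.39, 2.39, 2.79, 3.14, 3.14, 3.14].

### API

Orientations are given as a rotation vector (axis times angle).
In Python, from bench import manip, vision, job gives the robot as it stands. The module is installed in compiled form; this text tells all that it offers.
- The arm moves only by the tool play_rows, never from a script. Its arguments are lists of equal length, an entry for each row: "dp": the shift along the tool's x, y, z in mm, a list of three; "turn": the turn, a rotation vector about the tool's x, y, z in degrees, a list of three. A call has 1 to 8 rows; each row shifts and turns the commanded pose from where the row before left it, along the tool's axes as they then stand; what a row does not reach is not made up. A row lasts 1/12 s, in which the tool goes at most 41.7 mm and 7.16 degrees, less where a joint would pass 70% of its speed; a pose out of reach is approached as far as the arm can. A call with a gripper value outside its range is refused whole. "hand" is the opening, from 0 (shut) to 1 (fully open), set as the call begins (left out, the last holds). The fingers move at their own pace and stop on an object; "squeeze" is the grip in N (left out, the last holds). Time passes only in rows, so rows that do not move let the fingers close. It gives the time, the measured TCP pose, the force and the opening at its end, in the units of the state.
- manip.get_obs(): the state, without advancing time (a new reading comes with each control period).
- vision.read_camera(name): name is "side" or "top"; returns a dict with "color" (400x640x3 uint8, blue, green, red), "range_z" (400x640 float32, m along the optical axis (not along the pixel's ray), 0 where there is no reading), "fx", "fy", "cx", "cy" (pixels), "T" (4x4, takes a point from camera to world coordinates). Camera axes: x right, y up, looking along -z (the intrinsics and any distortion apply to the point x, -y, -z); pixel columns grow to the right and rows downward; lengths in m; the calibration is good to about 2 mm. A picture is of the moment at which its call begins.
- job.close_job(): hands the job in, once; it reports no verdict.
Trained networks look in the newest picture that a camera, given by its name, has taken for a name from the list of things; names that differ only in an ending like _2 or _b are one class to them, and where a whole thing is asked for, a point or a joint stands for the part that bears it (a point fixed in the world has none). Each returns a list of dicts, best first, with "score" (0 to 1); they miss things now and then, are a little off and sometimes report something else, mostly with a low value. They report only what shows in the picture. A call takes as long as a camera call.
- vision.boxes_of(target, camera): "pixel" ([column, row] in pixels, amid what is visible of it).
- vision.cut_out(target, camera): "region" (400x640 bool, what is visible of it) and "pixel" ([column, row] in pixels, amid what is visible of it).
- vision.landmark_of(target, camera): "pixel" ([column, row] in pixels: a listed point, or the origin of a listed thing).
The state is a dict: "clock": time; "q": joint angles; "qvel": joint speeds; "joint_efforts": joint torques, N m; "position": TCP position; "orientation": TCP orientation; "ft_force": force on the tool from outside, world axes, zero at the start; "moment": the same for the moment, N m; "finger_gap": finger opening in m.
Only numpy, scipy, OpenCV 4.12 (cv2) and the standard library are available. Lean on these libraries where they do the work, as an engineer would, in place of code of your own. Each camera call takes 0.05 s, during which the arm holds its last target.

### The job

Finish the drum-pump control unit on the bench: first set the yellow stop ring down flat on the ledge of the unit's turret, around the boss, and let it go; then turn the black knob so that its D-shaped bore matches the D-shaft and slide it fully home. Push the knob and its sprung shaft all the way down and finish while still holding them pressed there - do not let go at the end. Leave the can, the brass coupling and the carton alone.

Things in the scene. Friction and masses are not known exactly. Their poses are not given: they have to be found in the camera images.
- knob: Loose black knob, about 60 g, upright in a blue tray. Origin: centre of its underside; z up. Round skirt 42 mm across, 26 mm high, wing grip above. Blind D bore from below, 22 mm deep: 18 mm diameter with a flat on the +x side 4.5 mm from the axis; its lowest 3 mm are 1.3 mm wider all round. Home on the shaft when its origin is 22 mm below the shaft tip, x axes pointing the same way.
- wing (a point): Centre of the knob's wing grip, 35 mm above the knob's origin, same axes. The wing is 40 mm long along x, 12 mm thick along y and 18 mm high (26 to 44 mm above the knob's origin): pinch it across y from above. A white line on its top runs from the centre towards +x and down that end: it marks the side of the bore's flat.
- shaft_tip (a point): Centre of the top end of the upright steel D-shaft on the unit. z up; x points from the axis to the shaft's flat. 16 mm diameter, flat 3.5 mm from the axis (1 mm play in the bore), top 1.5 mm chamfered by 1 mm. A red bar on the end face, parallel to the flat, lies on the flat's side of centre. 49 mm above the ledge when up. Turns stiffly (0.08 N m), slides down on a spring.
- plunger (a joint): How far the D-shaft is pushed down, in m: 0 up, 0.010 at its lower stop. The spring pushes back with about 5 N at the start of the stroke and 11 N at the end, and raises the shaft again when let go.
- ring: Loose yellow stop ring lying flat in the other blue tray, about 50 g: 52 mm outside diameter, 30 mm hole, 10 mm high. Origin: centre of its underside. Grip it across its outside from above.
- ledge (a point): Where the centre of the ring's underside belongs: on the turret's axis at the height of its ledge, 75 mm above the bench. The turret is a dark post 40 mm in diameter on the unit, 25 mm high. A bright boss 26 mm in diameter rises 11 mm above the ledge, the D-shaft stands out of it; the ring goes over both. The pressed knob's underside clears the ring by 7 mm.
- unit: The pump control unit, fixed to the bench: grey box 160 (x) x 140 (y) x 50 mm, turret in the middle of its top. Origin: centre of its underside.
- tray_a: Low blue tray in which the knob stands, fixed: 160 x 160 mm, walls 18 mm high and 4 mm thick, floor 4 mm thick. Origin: centre of its underside.
- tray_b: Low blue tray in which the ring lies, fixed, same sizes as the other. Origin: centre of its underside.
- can: Bystander: upright can, 60 mm diameter, 100 mm high. Origin: centre of its underside.
- coupling: Bystander: upright brass coupling, 44 mm diameter at its foot, 55 mm high. Origin: centre of its underside.
- carton: Bystander: small cardboard carton 70 x 90 x 50 mm. Origin: centre of its underside.

How it is judged:
On the way, in this order (a step that is already met when the one before it is completed fails the run):
1. the ring lies flat on the turret's ledge around the boss, let go (horizontal distance between ring and ledge below 0.005 m and z of ring in the frame of ledge between -0.002 and 0.002 m and angle between ring's own z axis and vertical below 0.08 rad and contact force between the fingers and ring below 0.1 N), for 0.2 s.
2. the knob is fully home on the D-shaft, flat to flat (horizontal distance between knob and shaft_tip below 0.003 m and z of knob in the frame of shaft_tip below -0.0195 m and angle between the z axis of knob and the z axis of shaft_tip, either way round below 0.12 rad and angle between the x axis of knob and the x axis of shaft_tip, either way round below 0.3 rad), for 0.1 s.
At the end, for the whole second after the job is handed in: Ring flat on the ledge (centred 5 mm, height 2 mm, tilt 0.08 rad), untouched by robot and knob. Knob home on the D-shaft: origin 19.5 mm or more below the tip, within 3 mm of the axis, tilt 0.12, flats matched within 0.3 rad. Robot still holding it (over 2 N), shaft pushed down over 7.5 of 10 mm (all of step 1 and all of step 2 and value of joint plunger above 0.0075 m and contact force between the arm and ring below 0.1 N and contact force between knob and ring below 0.5 N and contact force between any of the fingers, the arm and knob above 2 N); the arm keeps its last pose, push and grip.
It fails at once if the can is disturbed (moved more than 30 mm) (distance of can from where it was at the start of the episode above 0.03 m).
It fails at once if the coupling is disturbed (moved more than 30 mm) (distance of coupling from where it was at the start of the episode above 0.03 m).
It fails at once if the carton is disturbed (moved more than 30 mm) (distance of carton from where it was at the start of the episode above 0.03 m).
It also fails if it takes over 56 s, if anything falls off the work surface, if the arm or the gripper's body presses on something with over 40 N, if the wrist force passes 120 N, or if a joint passes its speed limit or range.

## Working session

There is one attempt and no reset: what is moved stays moved. The work goes in short steps, Python scripts to look and compute and a tool call to move; the robot and the scene stay as the last step left them, time stands still between calls to the robot, and variables do not carry over. Pictures are saved under pics/ and viewed, and the job is handed in when it is done.

Besides the shell and the picture viewer there is one more tool, called after "Emit:" by a JSON object that holds its "api" and its "payload". play_rows: Moves the arm, as the interface text tells. Its arguments: {"type":"object","properties":{"dp":{"type":"array","items":{"type":"array","items":{"type":"number"}}},"turn":{"type":"array","items":{"type":"array","items":{"type":"number"}}},"hand":{"type":"number"},"squeeze":{"type":"number"}},"required":["dp","turn"]}

```bash
mkdir -p pics; cat > h.py <<'E'
import numpy as np, cv2
from bench import manip, vision, job
from scipy.spatial.transform import Rotation as R
def world(c,u,v,z=None,d=None):
    T=np.array(c["T"]); r=np.array([(u-c["cx"])/c["fx"],-(v-c["cy"])/c["fy"],-1.0])
    rw=T[:3,:3]@r; o=T[:3,3]
    if d is None and z is None: d=c["range_z"][int(round(v)),int(round(u))]
    s=d if d is not None else (z-o[2])/rw[2]
    return o+s*rw
def proj(c,p):
    T=np.linalg.inv(np.array(c["T"])); q=T[:3,:3]@np.array(p)+T[:3,3]
    return c["cx"]+c["fx"]*q[0]/-q[2], c["cy"]-c["fy"]*q[1]/-q[2]
def cloud(c):
    v,u=np.mgrid[0:400,0:640]; d=c["range_z"]
    P=np.stack([(u-c["cx"])/c["fx"]*d,-(v-c["cy"])/c["fy"]*d,-d],-1)
    T=np.array(c["T"]); return P@T[:3,:3].T+T[:3,3]
E
python3 - <<'E'
from h import *
o=manip.get_obs(); print({k:np.round(v,4) for k,v in o.items()}, manip.tcp_to_grasp)
print(R.from_rotvec(o["orientation"]).as_matrix().round(3))
for n in ["top","side"]:
    c=vision.read_camera(n); cv2.imwrite(f"pics/{n}0.png",c["color"]); np.savez(f"{n}0.npz",**c)
    print(n,[k for k in c],c["fx"],c["cx"],c["cy"],np.round(c["T"],3).tolist())
    for t in ["knob","wing","shaft_tip","ring","ledge","unit","tray_a","can","coupling","carton"]:
        for x in vision.landmark_of(t,n)[:2]: 
            u,v=x["pixel"]; print(t,round(x["score"],2),np.round([u,v]),world(c,min(u,639),min(v,399)).round(3))
E
```

```text
{'clock': np.float64(0.0), 'q': array([-1.2214,  0.1311,  1.4893, -0.    ,  1.523 , -0.0854]), 'qvel': array([ 0.0005,  0.0001, -0.0012,  0.    ,  0.0006,  0.0012]), 'joint_efforts': array([-1.50000e-03, -5.59856e+01, -4.91755e+01,  7.63000e-02,
        3.52000e-02, -2.00000e-04]), 'position': array([ 0.2526, -0.5436,  0.2176]), 'orientation': array([-0.4379,  1.9828, -1.9791]), 'ft_force': array([-0.356 ,  0.2705,  0.7247]), 'moment': array([ 0.0264, -0.0366, -0.0038]), 'finger_gap': np.float64(0.093)} 0.0188
[[-0.907 -0.001  0.421]
 [-0.421  0.002 -0.907]
 [-0.    -1.    -0.002]]
top ['color', 'range_z', 'fx', 'fy', 'cx', 'cy', 'T'] 409.2140982929878 317.5889773677847 198.6568921069488 [[0.02, 0.996, -0.09, 0.549], [-1.0, 0.021, 0.011, -0.013], [0.013, 0.09, 0.996, 0.961], [0.0, 0.0, 0.0, 1.0]]
knob 0.87 [180. 267.] [0.473 0.276 0.046]
wing 0.8 [181. 274.] [0.457 0.278 0.033]
wing 0.44 [297. 148.] [0.743 0.024 0.056]
shaft_tip 0.59 [320. 237.] [ 0.546 -0.029  0.123]
ring 0.7 [431. 268.] [ 0.481 -0.292  0.004]
ledge 0.81 [320. 237.] [ 0.546 -0.029  0.123]
unit 0.95 [321. 236.] [ 0.5
[... 267 characters left out ...]
e_z', 'fx', 'fy', 'cx', 'cy', 'T'] 474.8128055659512 324.23847382035524 199.7623914949573 [[0.986, 0.12, -0.117, 0.476], [-0.167, 0.769, -0.618, -0.729], [0.016, 0.628, 0.778, 0.992], [0.0, 0.0, 0.0, 1.0]]
knob 0.77 [259. 148.] [0.468 0.261 0.019]
wing 0.66 [257. 140.] [0.467 0.276 0.038]
shaft_tip 0.58 [298. 198.] [ 0.546 -0.023  0.124]
ring 0.75 [290. 329.] [ 0.489 -0.291  0.002]
ring 0.39 [294. 334.] [ 0.496 -0.306  0.012]
ledge 0.89 [299. 210.] [ 0.547 -0.035  0.092]
tray_a 0.78 [261. 152.] [0.472 0.261 0.003]
tray_a 0.74 [293. 332.] [ 0.496 -0.303  0.016]
can 0.77 [347. 152.] [0.715 0.2   0.028]
coupling 0.87 [373. 203.] [0.747 0.013 0.02 ]
carton 0.93 [402. 286.] [ 0.748 -0.25   0.046]
```

```bash
python3 - <<'E'
import cv2,numpy as np
t=cv2.imread("pics/top0.png");s=cv2.imread("pics/side0.png")
def cr(i,u,v,r): return cv2.resize(i[v-r:v+r,u-r:u+r],(400,300*4//3),interpolation=cv2.INTER_CUBIC)
k=np.hstack([cr(t,180,268,30),cr(t,320,237,20)]); cv2.imwrite("pics/z1.png",k)
k=np.hstack([cr(s,259,142,30),cr(s,299,205,25)]); cv2.imwrite("pics/z2.png",k)
E
```

```text
(no output)
```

View pics/top0.png

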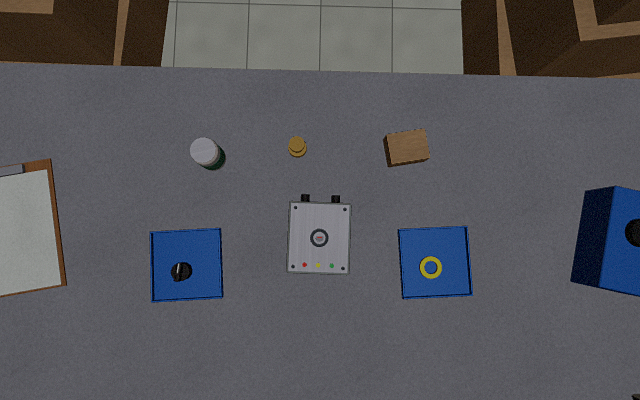

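View pics/side0.png

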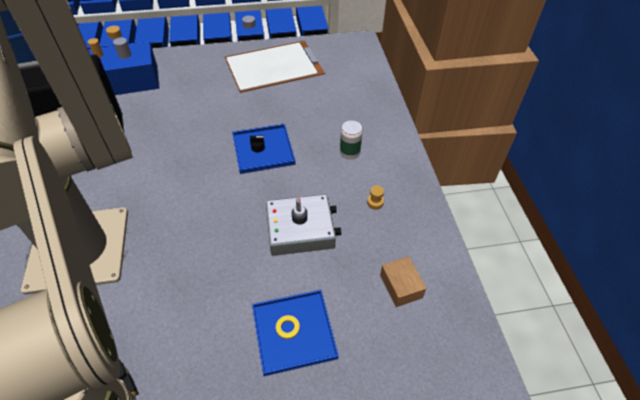

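```bash
ls pics
```

```text
side0.png
top0.png
z1.png
z2.png
```

View pics/z1.png

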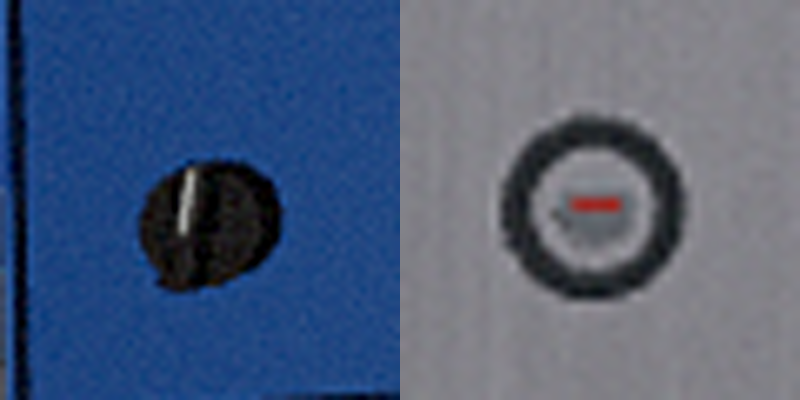

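View pics/z2.png

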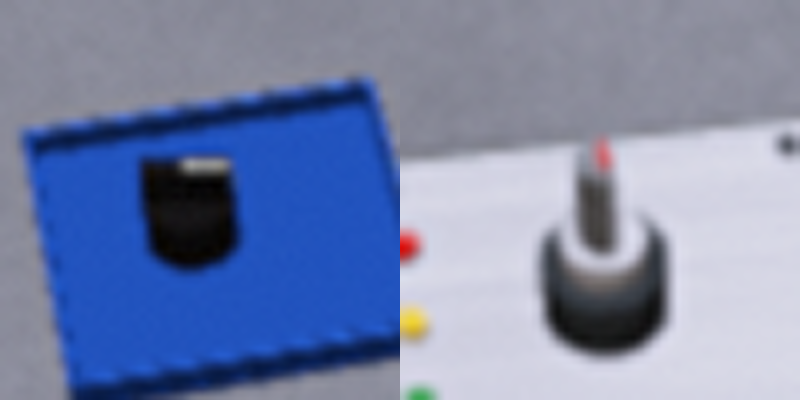

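The top view shows the knob near (180,270), with its white line pointing up in the image. The shaft is at (320,237), with its red bar on the upper (+x) side. The ring is at (431,268). The can, coupling and carton are all farther back, well clear of these. Next I'll measure precisely.

```bash
cat > m.py <<'E'
from h import *
def cen(mask,c,z):
    v,u=np.nonzero(mask); pts=np.array([world(c,a,b,z) for a,b in zip(u,v)]); return pts
def win(c,p,r):
    u,v=proj(c,p); m=np.zeros((400,640),bool); m[max(0,int(v-r)):int(v+r)+1,max(0,int(u-r)):int(u+r)+1]=1; return m
E
python3 - <<'E'
from m import *
for n in ["top","side"]:
    c=dict(np.load(f"{n}0.npz")); hsv=cv2.cvtColor(c["color"],cv2.COLOR_BGR2HSV).astype(int); H,S,V=hsv[...,0],hsv[...,1],hsv[...,2]
    P=cloud(c)
    m=(abs(H-27)<8)&(S>120)&(V>80)&win(c,[.485,-.292,.01],25)
    v,u=np.nonzero(m); (a,b),ax,an=cv2.fitEllipse(cv2.convexHull(np.stack([u,v],1).astype(np.float32)))
    print(n,"ring",m.sum(),world(c,a,b,.014).round(4),ax, "z",np.median(P[m][:,2]))
    m=((H<8)|(H>172))&(S>110)&(V>60)&win(c,[.546,-.025,.124],9)
    pts=cen(m,c,.124); q=pts.mean(0); w,V2=np.linalg.eigh(np.cov(pts[:,:2].T)); print(" red",m.sum(),q.round(4),"dir",V2[:,1].round(3),np.degrees(np.arctan2(V2[1,1],V2[0,1])))
    # turret points
    r=P[win(c,[.546,-.025,.08],30)]; 
    for lo,hi in [(.070,.080),(.083,.090),(.118,.130)]:
        t=r[(r[:,2]>lo)&(r[:,2]<hi)]; print("  z",lo,len(t),t.mean(0).round(4) if len(t) else "",((t.min(0)+t.max(0))/2).round(4) if len(t) else "",np.ptp(t,0).round(3) if len(t) else "")
    r=P[win(c,[.465,.277,.03],25)]
    for lo,hi in [(.026,.033),(.038,.056)]:
        t=r[(r[:,2]>lo)&(r[:,2]<hi)]
        if len(t): 
            w,V2=np.linalg.eigh(np.cov(t[:,:2].T)); print("  knob z",lo,len(t),t.mean(0).round(4),((t.min(0)+t.max(0))/2).round(4),np.ptp(t,0).round(3),"ax deg",np.degrees(np.arctan2(V2[1,1],V2[0,1])).round(1))
    m=(V>120)&(S<80)&win(c,[.465,.277,.048],15)
    pts=cen(m,c,.048)
    if len(pts)>2:
        w,V2=np.linalg.eigh(np.cov(pts[:,:2].T)); print(" white",len(pts),pts.mean(0).round(4),np.degrees(np.arctan2(V2[1,1],V2[0,1])).round(1),np.round(w,8),pts.min(0),pts.max(0))
    for t,z in [("wing",.039),("knob",.004),("ring",.004),("shaft_tip",.124),("ledge",.075)]:
        x=vision.landmark_of(t,n); print(t,world(c,*x[0]["pixel"],z).round(4)) if x else 0
E
```

```text
top ring 242 [ 0.4824 -0.2861  0.014 ] (21.658214569091797, 21.83146095275879) z 0.01450540994574867
 red 5 [ 0.5463 -0.0271  0.124 ] dir [-0.02  1.  ] 91.1396352269025
  z 0.07 148 [ 0.5452 -0.0273  0.0753] [ 0.5451 -0.027   0.0756] [0.037 0.037 0.007]
  z 0.083 80 [ 0.5461 -0.0266  0.0865] [ 0.5452 -0.0268  0.0864] [0.023 0.024 0.007]
  z 0.118 36 [ 0.5442 -0.0275  0.1238] [ 0.5433 -0.0281  0.1242] [0.01  0.014 0.006]
  knob z 0.026 143 [0.4642 0.2777 0.0302] [0.464  0.2813 0.0296] [0.04  0.04  0.006] ax deg 85.5
  knob z 0.038 122 [0.4639 0.2807 0.0471] [0.4632 0.2815 0.0452] [0.04  0.014 0.013] ax deg 173.6
 white 11 [0.4723 0.2813 0.048 ] 173.7 [5.800e-07 2.924e-05] [0.46335367 0.2801198  0.048     ] [0.48076928 0.28241757 0.048     ]
wing [0.4576 0.2764 0.039 ]
knob [0.4701 0.2893 0.004 ]
ring [ 0.4806 -0.2916  0.004 ]
shaft_tip [ 0.5455 -0.0286  0.124 ]
ledge [ 0.5453 -0.0301  0.075 ]
side ring 264 [ 0.4846 -0.2894  0.014 ] (21.94550323486328, 22.65386962890625) z 0.013522339107988612
 red 1 [ 0.5485 -0.0278  0.124 ] dir [nan nan] nan
  z 0.07 100 [ 0.5475 -0.0356  0.0749] [ 0.5483 -0.0303  0.0751] [0.038 0.038 0.01 ]
  z 0.083 58 [ 0.548  -0.0316  0.0862] [ 0.5477 -0.029   0.0866] [0.025 0.026 0.007]
  z 0.118 28 [ 0.5462 -0.0304  0.1228] [ 0.5461 -0.0291  0.1228] [0.01  0.015 0.008]
  knob z 0.026 56 [0.4643 0.2711 0.0294] [0.4653 0.2701 0.0294] [0.04  0.023 0.007] ax deg 168.2
  knob z 0.038 73 [0.4658 0.2795 0.0452] [0.4655 0.2805 0.0442] [0.038 0.018 0.012] ax deg 174.0
 white 178 [0.4624 0.3301 0.048 ] 175.5 [0.00013768 0.00062634] [0.4241054  0.27963856 0.048     ] [0.51269336 0.34802312 0.048     ]
wing [0.4666 0.2748 0.039 ]
knob [0.4675 0.2764 0.004 ]
ring [ 0.4894 -0.2916  0.004 ]
shaft_tip [ 0.5458 -0.0231  0.124 ]
ledge [ 0.5479 -0.0215  0.075 ]<stdin>:9: RuntimeWarning: Degrees of freedom <= 0 for slice
  c *= np.true_divide(1, fact)
  c *= np.true_divide(1, fact)
```

```bash
python3 - <<'E'
from m import *
c=dict(np.load("top0.npz")); I=c["color"].astype(float)
w=I[...,2]-np.maximum(I[...,0],I[...,1]); w[~win(c,[.546,-.027,.124],7)]=0; w[w<12]=0
v,u=np.nonzero(w); ww=w[v,u]; print(len(v))
p=np.array([world(c,a,b,.124)[:2] for a,b in zip(u,v)]); m=np.average(p,axis=0,weights=ww); C=np.cov(p.T,aweights=ww); e,V=np.linalg.eigh(C)
print(m,np.sqrt(e)*1e3,np.degrees(np.arctan2(V[1,1],V[0,1])))
# tray_b, blue extents
for n in["top","side"]:
  c=dict(np.load(f"{n}0.npz")); P=cloud(c); hsv=cv2.cvtColor(c["color"],cv2.COLOR_BGR2HSV).astype(int)
  for nm,p in (("b",[.49,-.29,.01]),("a",[.47,.27,.01])):
    b=(abs(hsv[...,0]-110)<12)&(hsv[...,1]>120)&win(c,p,60); t=P[b]; t=t[(t[:,2]<.03)]; print(n,nm,np.percentile(t,1,axis=0).round(3),np.percentile(t,99,axis=0).round(3))
c=dict(np.load("side0.npz")); I=c["color"]
w=I[...,2].astype(float)-np.maximum(I[...,0],I[...,1]); w[~win(c,[.548,-.029,.124],7)]=0; w[w<12]=0
v,u=np.nonzero(w); ww=w[v,u]; print(len(v))
p=np.array([world(c,a,b,.124)[:2] for a,b in zip(u,v)]); m=np.average(p,axis=0,weights=ww); C=np.cov(p.T,aweights=ww); e,V=np.linalg.eigh(C)
print(m,np.sqrt(e)*1e3,np.degrees(np.arctan2(V[1,1],V[0,1])))
E
```

```text
8
[ 0.54645589 -0.02736266] [0.55897047 3.14058771] 90.47997437779563
top b [ 0.415 -0.377  0.001] [ 0.574 -0.215  0.02 ]
top a [0.398 0.193 0.001] [0.557 0.355 0.02 ]
side b [ 0.418 -0.38  -0.   ] [ 0.577 -0.217  0.02 ]
side a [ 0.4    0.19  -0.001] [0.56  0.356 0.021]
10
[ 0.54830761 -0.0278593 ] [1.45409766 3.19004752] 87.84112127274126
```

Emit:
{"api": "play_rows", "payload": {"dp": [[0,0,0],[0,0,0],[0,0,0],[0,0,0],[0,0,0],[0,0,0],[0,0,0],[0,0,0]], "turn": [[0,-7,0],[0,-7,0],[0,-7,0],[0,-7,0],[0,-7,0],[0,-7,0],[0,-7,0],[0,-7,0]], "hand": 0.72}}

```text
clock: 2.27
position: [0.2528, -0.5442, 0.2186]
orientation: [-1.133, 1.321, -1.321]
ft_force: [0.0, 0.6, 0.0]
finger_gap: 0.0667
```

Emit:
{"api": "play_rows", "payload": {"dp": [[0,0,0],[0,0,0],[0,0,0]], "turn": [[0,-5,0],[0,-4.1,0],[0,0,0]]}}

```text
clock: 2.52
position: [0.2528, -0.5442, 0.2187]
orientation: [-1.211, 1.207, -1.207]
ft_force: [-0.1, -0.2, 0.6]
finger_gap: 0.0668
```

```bash
cat > go.py <<'E'
from h import *
import sys
def to(p,zang=None):
    o=manip.get_obs(); M=R.from_rotvec(o["orientation"]).as_matrix()
    print("t",round(float(o["clock"]),2),"pos",np.round(o["position"],4),"zang",np.degrees(np.arctan2(M[1,2],M[0,2])).round(2),"ydir",M[:,1].round(4),"gap",round(float(o["finger_gap"]),4),"F",np.round(o["ft_force"],1))
    d=np.array(p)-o["position"]; print("dp mm tool",(M.T@d*1000).round(1))
if __name__=="__main__": to([float(x) for x in sys.argv[1:4]])
E
python3 go.py .4835 -.288 .06
```

```text
t 2.52 pos [ 0.2528 -0.5442  0.2187] zang 0.21 ydir [-0.e+00 -1.e-04 -1.e+00] gap 0.0668 F [-0.1 -0.2  0.6]
dp mm tool [-255.4  158.6  231.7]
```

Emit:
{"api": "play_rows", "payload": {"dp": [[-28,14,26],[-28,14,26],[-28,14,26],[-28,14,26],[-28,14,26],[-28,14,26],[-28,14,26],[-28,14,26]], "turn": [[0,0,0],[0,0,0],[0,0,0],[0,0,0],[0,0,0],[0,0,0],[0,0,0],[0,0,0]]}}

```text
clock: 3.18
position: [0.4618, -0.3186, 0.1063]
orientation: [-1.208, 1.211, -1.212]
ft_force: [0.9, -0.4, -0.7]
finger_gap: 0.0667
```

Emit:
{"api": "play_rows", "payload": {"dp": [[-15,20,12],[-16,26,12],[0,0,0],[0,0,0]], "turn": [[0,0,0],[0,0,0],[0,0,0],[0,0,0]]}}

```text
clock: 3.52
position: [0.4838, -0.2875, 0.059]
orientation: [-1.21, 1.212, -1.206]
ft_force: [0.4, -0.7, 1.0]
finger_gap: 0.0673
```

```bash
python3 go.py .4835 -.288 .0065; python3 - <<'E'
from m import *
c=vision.read_camera("side"); cv2.imwrite("pics/s1.png",c["color"])
i=c["color"][260:390,220:380]; cv2.imwrite("pics/s1z.png",cv2.resize(i,(640,520),interpolation=cv2.INTER_CUBIC))
E
```

```text
t 3.52 pos [ 0.4838 -0.2875  0.059 ] zang 0.03 ydir [-0.0033  0.0021 -1.    ] gap 0.0673 F [ 0.4 -0.7  1. ]
dp mm tool [ 0.6 52.5 -0.1]
```

View pics/s1z.png

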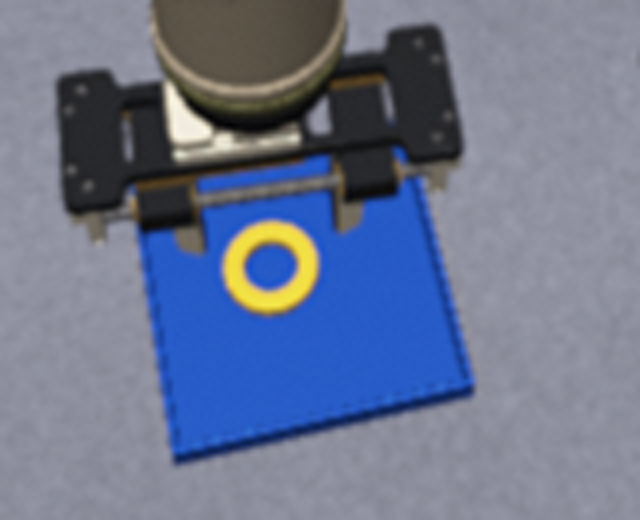

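The zoomed view shows the two fingertips at about (190,245) and (347,228), on either side of the ring at (271,267), with the gap centred on it. Now I'll descend and grip.

Emit:
{"api": "play_rows", "payload": {"dp": [[0,15,0],[0,15,0],[0,13,0],[0,9,0],[0,0,0],[0,0,0]], "turn": [[0,0,0],[0,0,0],[0,0,0],[0,0,0],[0,0,0],[0,0,0]]}}

```text
clock: 4.07
position: [0.4844, -0.2896, 0.0088]
orientation: [-1.209, 1.21, -1.209]
ft_force: [0.5, -0.7, -0.2]
finger_gap: 0.0672
```

```bash
python3 go.py .4835 -.288 .0065
```

```text
t 4.07 pos [ 0.4844 -0.2896  0.0088] zang -0.05 ydir [-4.e-04  2.e-04 -1.e+00] gap 0.0672 F [ 0.5 -0.7 -0.2]
dp mm tool [-1.6  2.3 -0.9]
```

Emit:
{"api": "play_rows", "payload": {"dp": [[-1.5,2.3,-0.8],[0,0,0]], "turn": [[0,0,0],[0,0,0]]}}

```text
clock: 4.23
position: [0.4842, -0.2879, 0.007]
orientation: [-1.209, 1.208, -1.21]
ft_force: [-0.5, 0.0, 0.5]
finger_gap: 0.0671
```

Emit:
{"api": "play_rows", "payload": {"dp": [[0,0,0],[0,0,0],[0,0,0],[0,0,0],[0,0,0],[0,0,0]], "turn": [[0,0,0],[0,0,0],[0,0,0],[0,0,0],[0,0,0],[0,0,0]], "hand": 0.4, "squeeze": 15}}

```text
clock: 4.73
position: [0.4842, -0.2878, 0.0068]
orientation: [-1.209, 1.208, -1.209]
ft_force: [-0.7, 1.7, 2.8]
finger_gap: 0.0519
```

```bash
python3 go.py .4835 -.288 .15;
```

```text
t 4.73 pos [ 0.4842 -0.2878  0.0068] zang 0.02 ydir [ 5.e-04 -3.e-04 -1.e+00] gap 0.0519 F [-0.7  1.7  2.8]
dp mm tool [   0.3 -143.2   -0.6]
```

Emit:
{"api": "play_rows", "payload": {"dp": [[0,-15,0],[0,-30,0],[0,-35,0],[0,-35,0],[0,-28,0],[0,0,0],[0,0,0]], "turn": [[0,0,0],[0,0,0],[0,0,0],[0,0,0],[0,0,0],[0,0,0],[0,0,0]]}}

```text
clock: 5.32
position: [0.4852, -0.2886, 0.1517]
orientation: [-1.209, 1.205, -1.213]
ft_force: [-0.5, 0.8, -0.9]
finger_gap: 0.0518
```

```bash
python3 go.py .5465 -.028 .15; cat > ringm.py <<'E'
from m import *
o=manip.get_obs(); p=o["position"]; print("tcp",p.round(4))
for n in ["side","top"]:
    c=vision.read_camera(n); hsv=cv2.cvtColor(c["color"],cv2.COLOR_BGR2HSV).astype(int); H,S,V=hsv[...,0],hsv[...,1],hsv[...,2]
    m=(abs(H-27)<8)&(S>120)&(V>80)&win(c,p,35)
    v,u=np.nonzero(m); print(n,len(u))
    if len(u)>20:
        h=cv2.convexHull(np.stack([u,v],1).astype(np.float32)); (a,b),ax,an=cv2.fitEllipse(h)
        W=np.array([world(c,x,y,p[2]+.0072) for x,y in zip(u,v)])
        print(" ellipse",world(c,a,b,p[2]+.0072).round(4),ax," mid",((W.min(0)+W.max(0))/2).round(4),np.ptp(W,0).round(4))
    u,v=map(int,proj(c,p)); v=min(max(v,50),350)
    cv2.imwrite(f"pics/r_{n}_{o['clock']:.1f}.png",cv2.resize(c["color"][v-50:v+50,u-60:u+60],(600,500),interpolation=cv2.INTER_CUBIC))
E
python3 ringm.py; ls pics
```

```text
t 5.32 pos [ 0.4852 -0.2886  0.1517] zang 0.01 ydir [ 0.0037 -0.0028 -1.    ] gap 0.0518 F [-0.5  0.8 -0.9]
dp mm tool [-260.6    1.2   61.3]
tcp [ 0.4852 -0.2886  0.1517]
side 350
 ellipse [ 0.4876 -0.2906  0.1589] (22.99401092529297, 28.028234481811523)  mid [ 0.4879 -0.2918  0.1589] [0.0534 0.0471 0.    ]
top 225
 ellipse [ 0.4954 -0.2822  0.1589] (21.284931182861328, 58.6043815612793)  mid [ 0.4919 -0.2817  0.1589] [0.0925 0.0409 0.    ]
r_side_5.3.png
r_top_5.3.png
s1.png
s1z.png
side0.png
top0.png
z1.png
z2.png
```

Emit:
{"api": "play_rows", "payload": {"dp": [[-37,0,8.8],[-37,0,8.8],[-37,0,8.8],[-37,0,8.8],[-37,0,8.8],[-37,0,8.8],[-38,0,8.8],[0,0,0]], "turn": [[0,0,0],[0,0,0],[0,0,0],[0,0,0],[0,0,0],[0,0,0],[0,0,0],[0,0,0]]}}

```text
clock: 6.08
position: [0.5448, -0.021, 0.1469]
orientation: [-1.212, 1.209, -1.201]
ft_force: [0.8, -0.5, -0.6]
finger_gap: 0.0515
```

Emit:
{"api": "play_rows", "payload": {"dp": [[0,0,0],[0,0,0],[0,0,0]], "turn": [[0,0,0],[0,0,0],[0,0,0]]}}

```text
clock: 6.33
position: [0.5446, -0.0287, 0.1481]
orientation: [-1.21, 1.211, -1.209]
ft_force: [-0.5, -0.3, -0.1]
finger_gap: 0.052
```

```bash
python3 go.py .5465 -.028 .15; python3 ringm.py; ls pics
```

```text
t 6.33 pos [ 0.5446 -0.0287  0.1481] zang -0.05 ydir [-2.1e-03 -1.0e-04 -1.0e+00] gap 0.052 F [-0.5 -0.3 -0.1]
dp mm tool [-0.7 -1.9  1.9]
tcp [ 0.5446 -0.0287  0.1481]
side 254
 ellipse [ 0.5232 -0.057   0.1553] (23.417402267456055, 49.151023864746094)  mid [ 0.5284 -0.0554  0.1553] [0.0893 0.1025 0.    ]
top 0
r_side_5.3.png
r_side_6.3.png
r_top_5.3.png
r_top_6.3.png
s1.png
s1z.png
side0.png
top0.png
z1.png
z2.png
```

View pics/r_side_6.3.png

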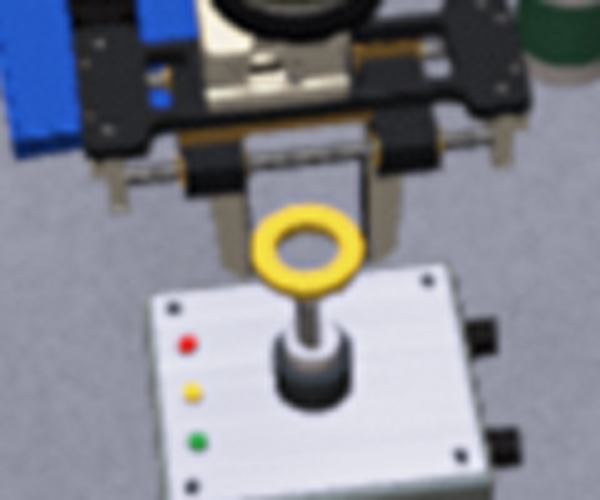

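View pics/r_side_5.3.png

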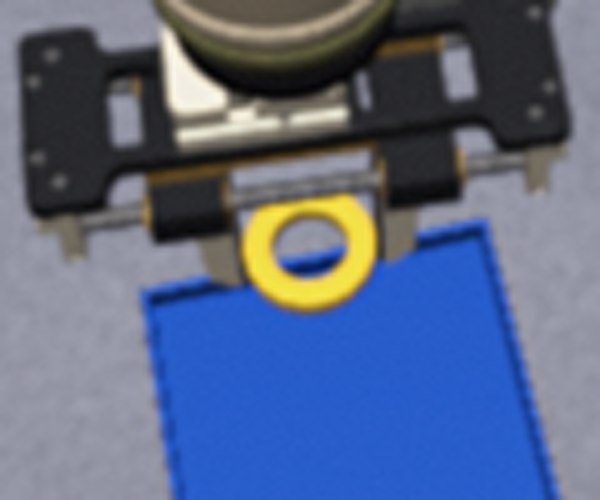

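View pics/r_top_6.3.png

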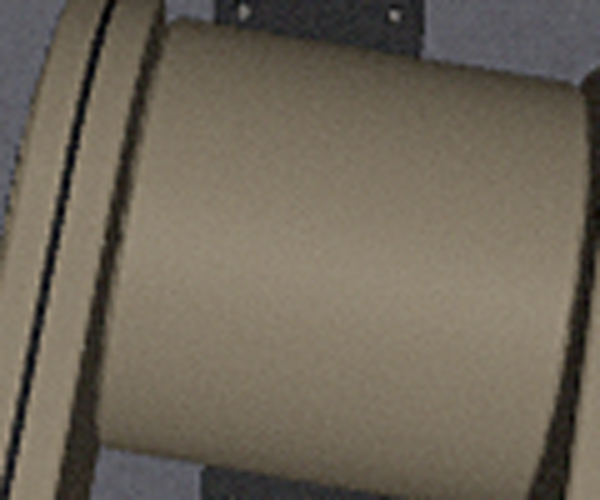

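The side view shows the ring held level between the fingers at (307,248), directly above the shaft and boss at (315,335). The arm hides everything in the top view. Next I'll compare the ring with the turret within the side camera alone.

```bash
cat > ringm2.py <<'E'
from m import *
o=manip.get_obs(); p=o["position"]; print("tcp",p.round(4))
c=vision.read_camera("side"); hsv=cv2.cvtColor(c["color"],cv2.COLOR_BGR2HSV).astype(int); H,S,V=hsv[...,0],hsv[...,1],hsv[...,2]
m=((abs(H-27)<8)&(S>120)&(V>80)&win(c,p,30)).astype(np.uint8)
k,l,st,_=cv2.connectedComponentsWithStats(m); m=l==1+np.argmax(st[1:,4])
P=cloud(c); v,u=np.nonzero(m); q=P[m]; q=q[abs(q[:,2]-np.median(q[:,2]))<.006]
A=np.c_[q[:,:2]-q[:,:2].mean(0),np.ones(len(q))]; s=np.linalg.lstsq(A,q[:,2],rcond=None)[0]; print("slopes,z",s.round(4))
# hole centre: contour children
cs,h=cv2.findContours(m.astype(np.uint8),cv2.RETR_CCOMP,cv2.CHAIN_APPROX_NONE)
for i,x in enumerate(cs):
    if len(x)>8:
        e=cv2.fitEllipse(x); print("in" if h[0][i][3]>=0 else "out",world(c,*e[0],p[2]+.0072).round(4),np.round(e[1],1))
# ideal-model: project 3D circle pair (silhouette) & compare with mask centroid
def sil(cx,cy,zb,s=8):
    im=np.zeros((400*s,640*s),np.uint8); a=np.linspace(0,2*np.pi,120)
    f=lambda r,z:np.array([proj(c,[cx+r*np.cos(t),cy+r*np.sin(t),z]) for t in a])
    hull=cv2.convexHull(np.concatenate([f(.026,zb),f(.026,zb+.01)]).astype(np.float32))
    cv2.fillPoly(im,[((hull+.5)*s).astype(np.int32)],1)
    h1=np.zeros_like(im);h2=np.zeros_like(im)
    cv2.fillPoly(h1,[((f(.015,zb)+.5)*s).astype(np.int32)],1);cv2.fillPoly(h2,[((f(.015,zb+.01)+.5)*s).astype(np.int32)],1)
    im[(h1&h2)>0]=0; return im.reshape(400,s,640,s).mean((1,3))
from scipy.optimize import minimize
zb=p[2]-.0028
f=lambda x:((sil(x[0]/1e3,x[1]/1e3,zb)-m)**2).sum()
r=minimize(f,[p[0]*1e3,p[1]*1e3],method="Nelder-Mead",options=dict(initial_simplex=[[p[0]*1e3,p[1]*1e3],[p[0]*1e3+4,p[1]*1e3],[p[0]*1e3,p[1]*1e3+4]],xatol=.05))
print("side-cam ring fit mm",r.x.round(2),r.fun)
# turret fit in the first picture, using dark turret silhouette minus boss
c=dict(np.load("side0.npz"));I=c["color"]
g=cv2.cvtColor(I,cv2.COLOR_BGR2GRAY); w=win(c,[.548,-.03,.07],18)
u,v=map(int,proj(c,[.548,-.03,.07])); print(g[v-22:v+16:2,u-16:u+17:2])
E
python3 ringm2.py
```

```text
tcp [ 0.545  -0.029   0.1488]
slopes,z [ 0.0005 -0.0041  0.1549]
out [ 0.5469 -0.0319  0.156 ] [17.6 22.5]
in [ 0.5469 -0.0319  0.156 ] [ 9.2 13.9]
side-cam ring fit mm [547.13 -27.53] 45.08642578125
[[137 135 139 139 140 142 139 143 139 139 143 143 144 144 145 143 142]
 [136 136 138 140 143 142 141 140 140 142 141 144 143 143 141 140 142]
 [138 137 136 139 138 140 138 138 141 141 138 136 138 143 141 144 148]
 [133 130 131 137 137 141 144 144 145 176 188 195 198 203 204 214 214]
 [174 191 195 198 202 208 193 153 137 209 214 213 213 216 216 217 217]
 [212 213 213 212 212 214 191 131 132 209 217 216 217 217 218 216 217]
 [213 214 215 216 215 217 189  71  91 192 217 214 214 214 214 213 212]
 [214 213 212 213 212 214 185  68  77 186 210 212 212 213 213 212 213]
 [210 210 209 209 212 201 180  72  76 174 198 180 216 214 213 215 216]
 [210 210 211 212 193 132 193  77  70 172 216 107 185 218 216 215 216]
 [212 213 214 215 157  82 200 169 114 189 196  70 149 221 217 216 216]
 [215 215 216 217 140  61 125 173 180 173 112  56 140 216 212 213 215]
 [212 211 210 211 146  54  78 105 108  97  73  54 137 220 217 215 216]
 [211 211 212 214 174  32  55  64  68  62  57  26 135 219 215 213 214]
 [210 210 211 212 182  23  30  39  39  34  28  19 142 218 214 214 215]
 [208 209 208 210 205  83  24  27  29  26  20  66 199 218 216 217 216]
 [210 209 210 210 212 197 125  60  44  51 102 197 220 218 217 216 216]
 [212 213 212 212 214 214 217 203 195 200 216 217 217 216 218 218 218]
 [211 212 212 211 211 212 213 215 214 216 216 216 216 218 217 216 216]]
```

```bash
cat > tur.py <<'E'
from m import *
from scipy.optimize import minimize
for n,x0 in (("side",[547.5,-29]),("top",[545.2,-27])):
    c=dict(np.load(n+"0.npz")); g=cv2.cvtColor(c["color"],cv2.COLOR_BGR2GRAY).astype(float)
    U,V=map(int,proj(c,[x0[0]/1e3,x0[1]/1e3,.068])); N=28; s=8
    sub=g[V-N:V+N,U-N:U+N]
    a=np.linspace(0,2*np.pi,100)
    def hull(cx,cy,r,z0,z1):
        f=np.array([proj(c,[cx+r*np.cos(t),cy+r*np.sin(t),z]) for z in(z0,z1) for t in a]).astype(np.float32)
        im=np.zeros((2*N*s,2*N*s),np.uint8); cv2.fillPoly(im,[((cv2.convexHull(f)+.5-[U-N,V-N])*s).astype(np.int32)],1); return im
    d=np.clip((210 if n=="side" else np.median(sub))-sub,0,None); d=(d>d.max()*.45).astype(float)
    if n=="side": d=(sub<140).astype(float)
    def f(x):
        cx,cy=x[0]/1e3,x[1]/1e3
        t=hull(cx,cy,.02,.05,.075); b=hull(cx,cy,.013,.075,.086); sh=hull(cx,cy,.009,.086,.124)
        w=1-np.maximum(b,sh).reshape(2*N,s,2*N,s).mean((1,3))
        yy=np.mgrid[0:2*N,0:2*N][0]; w=w*((yy>N-13))
        m=t.reshape(2*N,s,2*N,s).mean((1,3))
        return (w*(m-d)**2).sum()
    r=minimize(f,x0,method="Nelder-Mead",options=dict(initial_simplex=[x0,[x0[0]+4,x0[1]],[x0[0],x0[1]+4]],xatol=.05)); print(n,r.x.round(2),r.fun,d.sum())
E
python3 tur.py
```

```text
side [547.62 -27.3 ] 70.62773895263672 604.0
top [545.11 -27.5 ] 20.878173828125 157.0
```

Emit:
{"api": "play_rows", "payload": {"dp": [[0,8,0.9],[0,12,0],[0,12,0],[0,12,0],[0,10,0],[0,0,0],[0,0,0],[0,0,0]], "turn": [[0,0,0],[0,0,0],[0,0,0],[0,0,0],[0,0,0],[0,0,0],[0,0,0],[0,0,0]]}}

```text
clock: 7.15
position: [0.5465, -0.0276, 0.0955]
orientation: [-1.209, 1.209, -1.209]
ft_force: [0.3, 0.5, -0.6]
finger_gap: 0.0519
```

```bash
python3 go.py .5458 -.0287 .0778; python3 ringm2.py|head -5; python3 - <<'E'
from m import *
c=vision.read_camera("side");u,v=map(int,proj(c,[.547,-.028,.09]))
cv2.imwrite("pics/p1.png",cv2.resize(c["color"][v-30:v+30,u-40:u+40],(800,600),interpolation=cv2.INTER_CUBIC))
E
```

```text
t 7.15 pos [ 0.5465 -0.0276  0.0955] zang 0.02 ydir [ 1.e-04 -0.e+00 -1.e+00] gap 0.0519 F [ 0.3  0.5 -0.6]
dp mm tool [ 1.1 17.7 -0.7]
tcp [ 0.5465 -0.0276  0.0955]
slopes,z [0.0124 0.024  0.1016]
out [ 0.5486 -0.0311  0.1027] [16.5 19.5]
side-cam ring fit mm [549.26 -26.4 ] 72.188232421875
[[137 135 139 139 140 142 139 143 139 139 143 143 144 144 145 143 142]
```

View pics/p1.png

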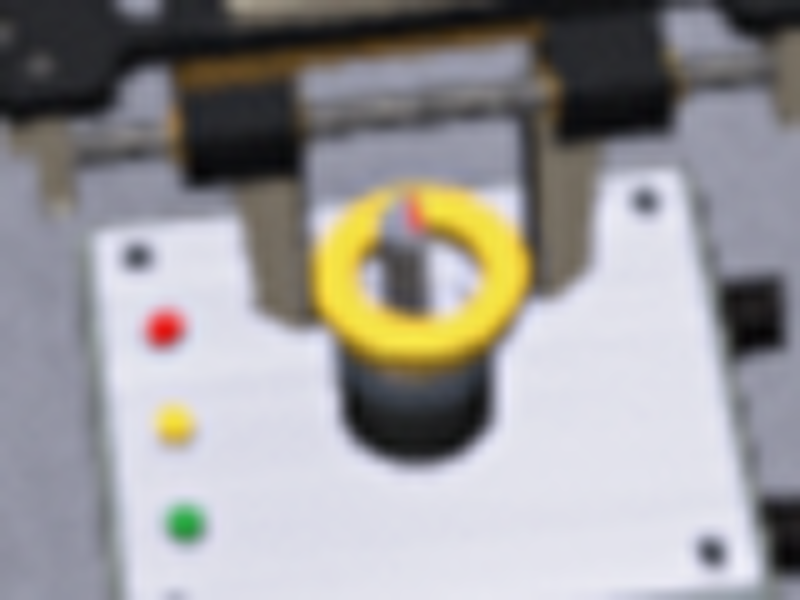

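The ring is threaded over the shaft. Its centre is at column 422 against the turret's 418, so it needs about 0.8 mm in -x, which agrees with the measured pose.

Emit:
{"api": "play_rows", "payload": {"dp": [[1.1,2,-0.8],[0,4,0],[0,0,0],[0,0,0]], "turn": [[0,0,0],[0,0,0],[0,0,0],[0,0,0]]}}

```text
clock: 7.58
position: [0.5453, -0.0287, 0.089]
orientation: [-1.21, 1.209, -1.209]
ft_force: [0.6, 0.2, -1.4]
finger_gap: 0.0518
```

```bash
python3 go.py .5458 -.0287 .0778
```

```text
t 7.58 pos [ 0.5453 -0.0287  0.089 ] zang 0.01 ydir [-5.e-04  0.e+00 -1.e+00] gap 0.0518 F [ 0.6  0.2 -1.4]
dp mm tool [-0.  11.2  0.5]
```

Emit:
{"api": "play_rows", "payload": {"dp": [[0,2.5,0.3],[0,2.5,0],[0,2,0],[0,0,0],[0,0,0]], "turn": [[0,0,0],[0,0,0],[0,0,0],[0,0,0],[0,0,0]]}}

```text
clock: 8.0
position: [0.5456, -0.0287, 0.082]
orientation: [-1.21, 1.209, -1.209]
ft_force: [0.3, -0.7, 1.2]
finger_gap: 0.0515
```

```bash
python3 go.py .5458 -.0287 .0778;python3 ringm2.py|head -5
```

```text
t 8.0 pos [ 0.5456 -0.0287  0.082 ] zang 0.01 ydir [-6.e-04  1.e-04 -1.e+00] gap 0.0515 F [ 0.3 -0.7  1.2]
dp mm tool [0.  4.2 0.2]
tcp [ 0.5456 -0.0287  0.082 ]
slopes,z [-0.0103  0.0048  0.0883]
out [ 0.5476 -0.0326  0.0892] [16.1 19.5]
side-cam ring fit mm [548.21 -27.97] 78.56640625
[[137 135 139 139 140 142 139 143 139 139 143 143 144 144 145 143 142]
```

Level and over the boss with no contact force. I'll go down the last 4 mm, then release.

Emit:
{"api": "play_rows", "payload": {"dp": [[0,2,0],[0,1.5,0],[0,0.5,0],[0,0,0],[0,0,0]], "turn": [[0,0,0],[0,0,0],[0,0,0],[0,0,0],[0,0,0]]}}

```text
clock: 8.47
position: [0.5458, -0.0287, 0.0783]
orientation: [-1.209, 1.209, -1.209]
ft_force: [0.5, -0.2, -1.0]
finger_gap: 0.0518
```

```bash
python3 go.py .5458 -.0287 .0778
```

```text
t 8.47 pos [ 0.5458 -0.0287  0.0783] zang 0.01 ydir [-1.e-04  0.e+00 -1.e+00] gap 0.0518 F [ 0.5 -0.2 -1. ]
dp mm tool [-0.   0.5 -0. ]
```

Emit:
{"api": "play_rows", "payload": {"dp": [[0,0.5,0],[0,0,0],[0,0,0]], "turn": [[0,0,0],[0,0,0],[0,0,0]]}}

```text
clock: 8.72
position: [0.5459, -0.0287, 0.0779]
orientation: [-1.209, 1.209, -1.209]
ft_force: [-0.3, 0.4, -0.4]
finger_gap: 0.0521
```

Emit:
{"api": "play_rows", "payload": {"dp": [[0,0,0],[0,0,0],[0,0,0],[0,0,0],[0,-10,0],[0,-30,0],[0,-35,0],[0,-35,0]], "turn": [[0,0,0],[0,0,0],[0,0,0],[0,0,0],[0,0,0],[0,0,0],[0,0,0],[0,0,0]], "hand": 0.75}}

```text
clock: 9.38
position: [0.5451, -0.0286, 0.1892]
orientation: [-1.21, 1.21, -1.208]
ft_force: [1.4, 0.4, -0.1]
finger_gap: 0.0698
```

Emit:
{"api": "play_rows", "payload": {"dp": [[0,0,0],[0,0,0],[0,0,0],[0,0,0],[0,0,0],[0,0,0],[0,0,0],[0,0,0]], "turn": [[0,-7,0],[0,-7,0],[0,-7,0],[0,-7,0],[0,-7,0],[0,-7,0],[0,-7,0],[0,-7,0]]}}

```text
clock: 10.05
position: [0.546, -0.0287, 0.1888]
orientation: [-1.521, 0.459, -0.461]
ft_force: [0.2, 0.0, 0.2]
finger_gap: 0.0698
```

Emit:
{"api": "play_rows", "payload": {"dp": [[0,0,0],[0,0,0],[0,0,0],[0,0,0],[0,0,0],[0,0,0]], "turn": [[0,-7,0],[0,-7,0],[0,-7,0],[0,-6.7,0],[0,0,0],[0,0,0]]}}

```text
clock: 10.55
position: [0.546, -0.0287, 0.1885]
orientation: [-1.569, 0.089, -0.09]
ft_force: [0.7, -0.2, -0.5]
finger_gap: 0.0698
```

```bash
python3 go.py .4645 .281 .09; python3 - <<'E'
from m import *
c=vision.read_camera("side");np.savez("side1.npz",**c);u,v=map(int,proj(c,[.547,-.028,.09]))
cv2.imwrite("pics/p2.png",cv2.resize(c["color"][v-30:v+30,u-40:u+40],(800,600),interpolation=cv2.INTER_CUBIC))
E
```

```text
t 10.55 pos [ 0.546  -0.0287  0.1885] zang 83.5 ydir [ 7.e-04 -1.e-04 -1.e+00] gap 0.0698 F [ 0.7 -0.2 -0.5]
dp mm tool [-116.1   98.5  298.5]
```

View pics/p2.png

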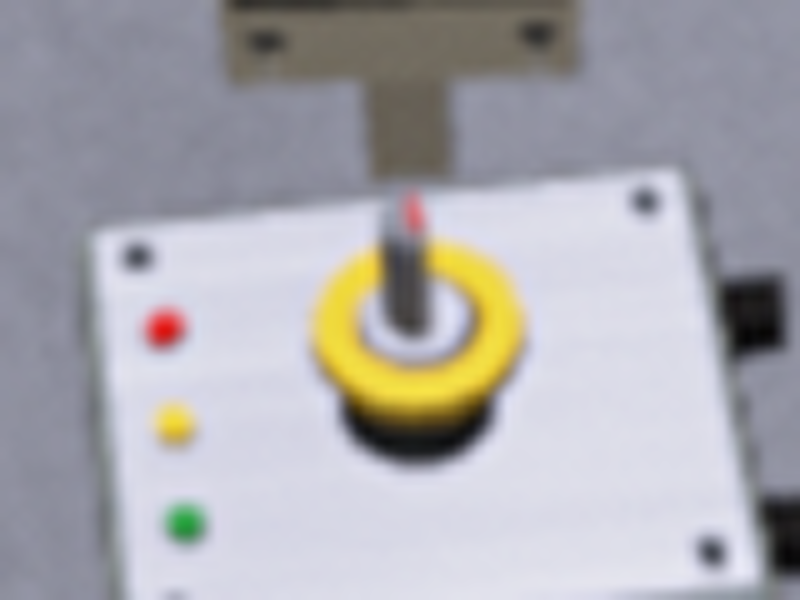

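The ring lies flat on the ledge, and the bright boss shows evenly inside its hole at (415,320). Next the knob: the tool's x axis is at -6.5°, already along the wing.

Emit:
{"api": "play_rows", "payload": {"dp": [[-14.5,9,37],[-14.5,9,37],[-14.5,9,37],[-14.5,9,37],[-14.5,9,37],[-14.5,9,37],[-14.5,9,37],[-14.5,9,37]], "turn": [[0,0,0],[0,0,0],[0,0,0],[0,0,0],[0,0,0],[0,0,0],[0,0,0],[0,0,0]]}}

```text
clock: 11.27
position: [0.4622, 0.28, 0.1159]
orientation: [-1.569, 0.089, -0.09]
ft_force: [0.7, 0.1, -0.1]
finger_gap: 0.0696
```

Emit:
{"api": "play_rows", "payload": {"dp": [[0,20,2.5],[0,0,0],[0,0,0],[0,0,0]], "turn": [[0,0,0],[0,0,0],[0,0,0],[0,0,0]]}}

```text
clock: 11.6
position: [0.4637, 0.2799, 0.0966]
orientation: [-1.569, 0.088, -0.088]
ft_force: [-0.5, -0.1, 0.2]
finger_gap: 0.0697
```

```bash
python3 go.py .4650 .281 .033; python3 - <<'E'
from m import *
for n in("side","top"):
  c=vision.read_camera(n);u,v=map(int,proj(c,[.465,.281,.04]))
  cv2.imwrite(f"pics/k1{n}.png",cv2.resize(c["color"][v-40:v+40,u-50:u+50],(600,480),interpolation=cv2.INTER_CUBIC))
E
```

```text
t 11.6 pos [0.4637 0.2799 0.0966] zang 83.59 ydir [ 2.e-04 -3.e-04 -1.e+00] gap 0.0697 F [-0.5 -0.1  0.2]
dp mm tool [ 1.1 63.6  1.3]
```

View pics/k1side.png

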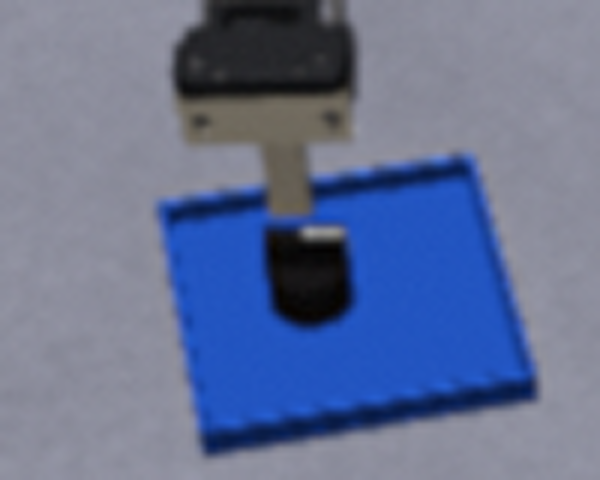

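View pics/k1top.png

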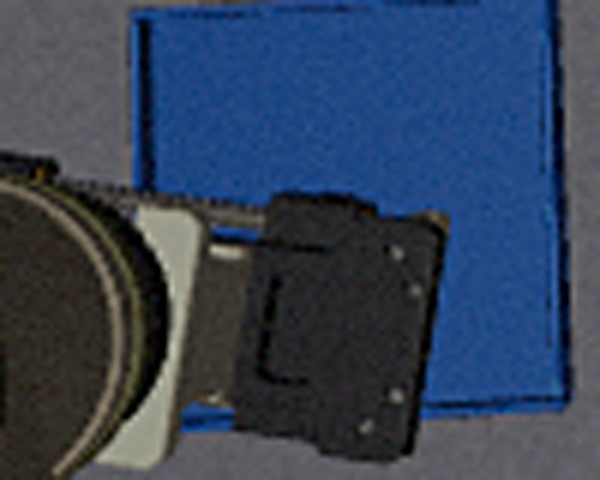

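The side view shows the front finger at (290,210) lined up over the knob at (310,275). The top view is blocked by the gripper. I'll descend.

Emit:
{"api": "play_rows", "payload": {"dp": [[1.1,15,1.3],[0,20,0],[0,18,0],[0,10,0],[0,0,0],[0,0,0]], "turn": [[0,0,0],[0,0,0],[0,0,0],[0,0,0],[0,0,0],[0,0,0]]}}

```text
clock: 12.2
position: [0.4648, 0.2813, 0.0332]
orientation: [-1.569, 0.087, -0.087]
ft_force: [0.4, -0.2, 0.7]
finger_gap: 0.0696
```

```bash
python3 go.py .4650 .281 .033
```

```text
t 12.2 pos [0.4648 0.2813 0.0332] zang 83.64 ydir [-3.e-04 -2.e-04 -1.e+00] gap 0.0696 F [ 0.4 -0.2  0.7]
dp mm tool [ 0.2  0.2 -0.3]
```

Emit:
{"api": "play_rows", "payload": {"dp": [[0,0,0],[0,0,0],[0,0,0],[0,0,0],[0,0,0],[0,0,0],[0,0,0],[0,0,0]], "turn": [[0,0,0],[0,0,0],[0,0,0],[0,0,0],[0,0,0],[0,0,0],[0,0,0],[0,0,0]], "hand": 0.0, "squeeze": 30}}

```text
clock: 12.87
position: [0.4644, 0.2819, 0.0328]
orientation: [-1.569, 0.086, -0.086]
ft_force: [-0.6, 0.1, -1.0]
finger_gap: 0.0209
```

```bash
python3 go.py .4650 .281 .16
```

```text
t 12.87 pos [0.4644 0.2819 0.0328] zang 83.72 ydir [-1.e-04 -0.e+00 -1.e+00] gap 0.0209 F [-0.6  0.1 -1. ]
dp mm tool [   0.7 -127.2   -0.8]
```

Emit:
{"api": "play_rows", "payload": {"dp": [[0,0,0],[0,0,0],[0,0,0],[0,0,0]], "turn": [[0,0,0],[0,0,0],[0,0,0],[0,0,0]]}}

```text
clock: 13.2
position: [0.4644, 0.2818, 0.0328]
orientation: [-1.569, 0.086, -0.086]
ft_force: [0.3, 0.4, -0.6]
finger_gap: 0.0119
```

Emit:
{"api": "play_rows", "payload": {"dp": [[0,-15,0],[0,-35,0],[0,-38,0],[0,-38,0],[0,-30,0],[0,0,0],[0,0,0]], "turn": [[0,0,0],[0,0,0],[0,0,0],[0,0,0],[0,0,0],[0,0,0],[0,0,0]]}}

```text
clock: 13.78
position: [0.466, 0.2826, 0.1915]
orientation: [-1.567, 0.083, -0.09]
ft_force: [0.0, -0.7, -1.2]
finger_gap: 0.0117
```

```bash
python3 go.py .5458 -.0287 .19; python3 - <<'E'
from m import *
p=manip.get_obs()["position"]
for n in("side",):
  c=vision.read_camera(n);u,v=map(int,proj(c,p))
  cv2.imwrite(f"pics/k2{n}.png",cv2.resize(c["color"][v-30:v+30,u-40:u+40],(800,600),interpolation=cv2.INTER_CUBIC))
E
```

```text
t 13.78 pos [0.466  0.2826 0.1915] zang 83.71 ydir [ 0.0046  0.0022 -1.    ] gap 0.0117 F [ 0.  -0.7 -1.2]
dp mm tool [ 113.4    1.2 -300.7]
```

View pics/k2side.png

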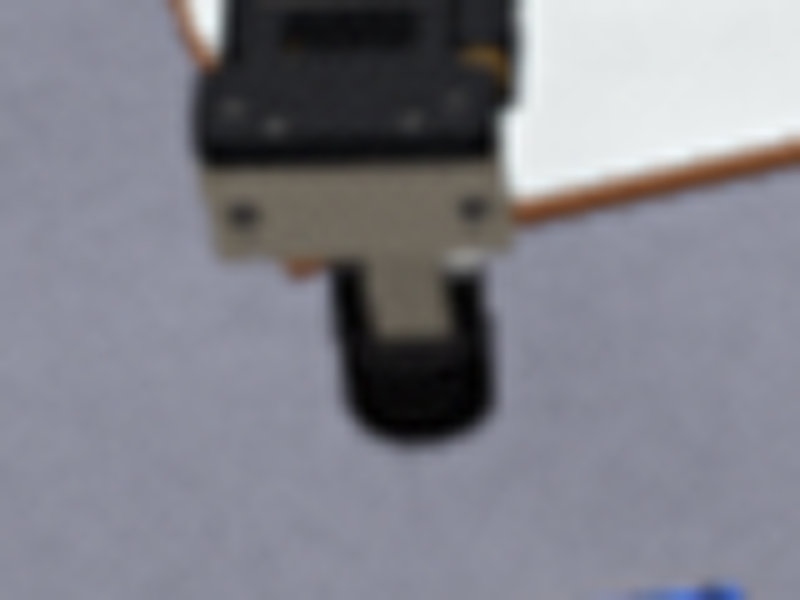

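Emit:
{"api": "play_rows", "payload": {"dp": [[14,0,-37.5],[14,0,-37.5],[14,0,-37.5],[14,0,-37.5],[14,0,-37.5],[14,0,-37.5],[14,0,-37.5],[14,0,-37.5]], "turn": [[0,0,0],[0,0,0],[0,0,0],[0,0,0],[0,0,0],[0,0,0],[0,0,0],[0,0,0]]}}

```text
clock: 14.5
position: [0.5415, -0.0304, 0.1861]
orientation: [-1.569, 0.089, -0.083]
ft_force: [0.6, 0.7, -1.1]
finger_gap: 0.0119
```

Emit:
{"api": "play_rows", "payload": {"dp": [[0,10,0],[0,10,0],[0,0,0],[0,0,0],[0,0,0]], "turn": [[0,-3.2,0],[0,-3.1,0],[0,0,0],[0,0,0],[0,0,0]]}}

```text
clock: 14.92
position: [0.5422, -0.0281, 0.1679]
orientation: [-1.57, 0.002, 0.001]
ft_force: [0.1, -1.0, -0.1]
finger_gap: 0.0116
```

```bash
cat > k.py <<'E'
from m import *
import sys
c=vision.read_camera("side");np.savez("k3.npz",**c);u,v=map(int,proj(c,[.547,-.028,.11]))
cv2.imwrite(f"pics/{sys.argv[1]}.png",cv2.resize(c["color"][v-30:v+30,u-40:u+40],(800,600),interpolation=cv2.INTER_CUBIC))
E
python3 go.py .5458 -.0287 .163;python3 k.py k3
```

```text
t 14.92 pos [ 0.5422 -0.0281  0.1679] zang 89.94 ydir [-2.e-03  3.e-04 -1.e+00] gap 0.0116 F [ 0.1 -1.  -0.1]
dp mm tool [ 3.6  4.9 -0.6]
```

View pics/k3.png

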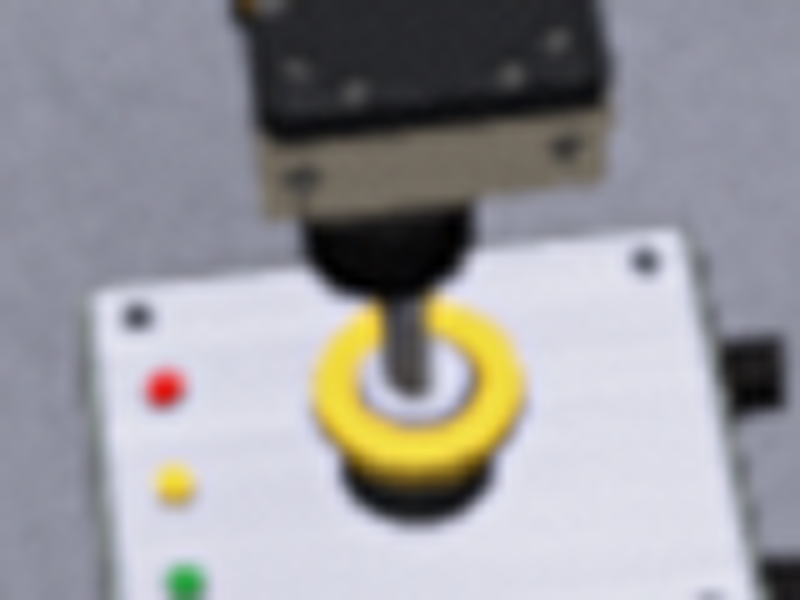

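Emit:
{"api": "play_rows", "payload": {"dp": [[3.6,3,-0.6],[0,0,0],[0,0,0],[0,0,0]], "turn": [[0,0,0],[0,0,0],[0,0,0],[0,0,0]]}}

```text
clock: 15.3
position: [0.5467, -0.029, 0.166]
orientation: [-1.571, -0.0, 0.0]
ft_force: [-0.2, 0.5, -1.1]
finger_gap: 0.0117
```

```bash
python3 go.py .5458 -.0287 .163;python3 k.py k4; cat > kfit.py <<'E'
from m import *
from scipy.optimize import minimize
p=manip.get_obs()["position"]; print(p.round(4))
c=dict(np.load("k3.npz")); g=cv2.cvtColor(c["color"],cv2.COLOR_BGR2GRAY).astype(float)
zb=p[2]-.0288; U,V=map(int,proj(c,[p[0]+.002,p[1],zb])); N=16; s=8; a=np.linspace(0,2*np.pi,100)
sub=g[V-N:V+N,U-N:U+N]
def hull(cx,cy,r,z0,z1):
    f=np.array([proj(c,[cx+r*np.cos(t),cy+r*np.sin(t),z]) for z in(z0,z1) for t in a]).astype(np.float32)
    im=np.zeros((2*N*s,2*N*s),np.uint8); cv2.fillPoly(im,[((cv2.convexHull(f)+.5-[U-N,V-N])*s).astype(np.int32)],1); return im.reshape(2*N,s,2*N,s).mean((1,3))
d=(sub<85).astype(float)
yy,xx=np.mgrid[0:2*N,0:2*N]
def f(x):
    m=hull(x[0]/1e3,x[1]/1e3,.021,zb,zb+.026); sh=hull(.5476,-.0273,.010,.086,.124)*(1-m)
    w=(yy>N-2)*(1-sh); return (w*(m-d)**2).sum()
x0=[p[0]*1e3+2,p[1]*1e3]
for k in range(2):
    r=minimize(f,x0,method="Nelder-Mead",options=dict(initial_simplex=[x0,[x0[0]+4,x0[1]],[x0[0],x0[1]+4]],xatol=.05)); x0=list(r.x); print("knob side-cam",r.x.round(2),r.fun)
print((d[N-8:N+12,:]).astype(int).sum(1))
# shaft column in side0/side1: fit from first picture: centre of dark shaft columns vs projected axis
for fn in("side0.npz","side1.npz"):
    c=dict(np.load(fn)); g=cv2.cvtColor(c["color"],cv2.COLOR_BGR2GRAY).astype(float)
    for z in (.095,.105,.115):
        u,v=proj(c,[.5476,-.0273,z]); row=g[int(round(v)),int(u)-7:int(u)+9]; print(fn,z,round(u,2),int(u)-7,row.astype(int))
E
python3 kfit.py
```

```text
t 15.3 pos [ 0.5467 -0.029   0.166 ] zang 90.02 ydir [ 2.e-04 -1.e-04 -1.e+00] gap 0.0117 F [-0.2  0.5 -1.1]
dp mm tool [-0.9  3.   0.3]
[ 0.5467 -0.029   0.166 ]
knob side-cam [547.6  -24.73] 3.262017250061035
knob side-cam [547.46 -24.75] 3.116313934326172
[ 2  0  3  3  0  2 10 17 18 17 17 15 14 12  9  5  3  3  3  3]
side0.npz 0.095 298.9 291 [210 211 211 206 176 111  72  70  74 115 178 205 198 194 207 212]
side0.npz 0.105 298.8 291 [215 215 217 216 189 104  65  69  78 126 189 214 214 213 213 212]
side0.npz 0.115 298.69 291 [212 212 214 213 191 138 131 135 132 164 209 219 217 217 216 217]
side1.npz 0.095 298.9 291 [209 207 206 205 185 117  73  70  77 113 170 193 183 185 201 207]
side1.npz 0.105 298.8 291 [221 216 211 209 188 107  67  72  80 125 183 204 206 207 208 209]
side1.npz 0.115 298.69 291 [217 218 220 218 196 142 133 140 137 167 210 222 221 222 222 222]
```

View pics/k4.png

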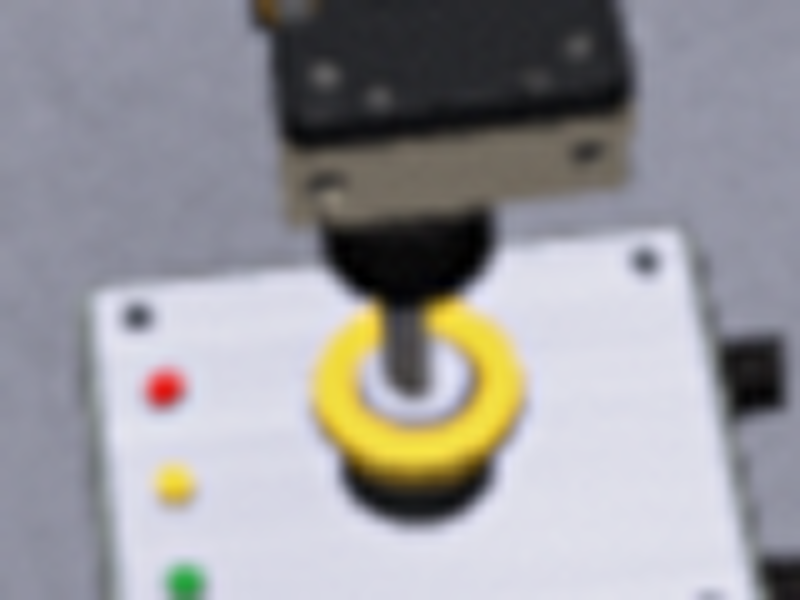

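The knob sits above the shaft, lined up left to right. The silhouette fit is unsure of y, so I'll cross-check it with the range data: fit cylinder axes to the skirt and to the turret's side.

```bash
cat > rng.py <<'E'
from m import *
from scipy.optimize import least_squares
def axis(P,r,x0):
    f=lambda x:np.hypot(P[:,0]-x[0],P[:,1]-x[1])-r
    s=least_squares(f,x0,loss="soft_l1",f_scale=.001); return s.x,np.sqrt(np.mean(f(s.x)**2))
def go(fn,z0,z1,r,x0,tag,rad=.006):
    c=dict(np.load(fn)); P=cloud(c).reshape(-1,3); d=np.hypot(P[:,0]-x0[0],P[:,1]-x0[1])
    m=(P[:,2]>z0)&(P[:,2]<z1)&(abs(d-r)<rad)&(P[:,1]<x0[1]+.005); q=P[m]
    if len(q)<5: print(tag,"few",len(q));return
    s,e=axis(q,r,x0); print(tag,len(q),(s*1e3).round(2),"rms mm",round(e*1e3,2))
go("side0.npz",.055,.072,.020,[.5476,-.029],"turret side0")
go("side1.npz",.055,.072,.020,[.5476,-.029],"turret side1")
go("k3.npz",.055,.072,.020,[.5476,-.029],"turret k3")
go("side1.npz",.077,.083,.026,[.5476,-.029],"ring side1")
go("k3.npz",.077,.083,.026,[.5476,-.029],"ring k3")
go("side0.npz",.090,.120,.008,[.5476,-.029],"shaft side0",.004)
z=manip.get_obs()["position"][2]
for a,b in((.024,.005),(.02,.008)): go("k3.npz",z-a-.002,z-b,.021,[.548,-.027],"knob k3",.008)
c=dict(np.load("k3.npz")); P=cloud(c).reshape(-1,3); g=c["color"].max(-1).reshape(-1)
m=(np.hypot(P[:,0]-.548,P[:,1]+.029)<.03)&(P[:,2]>.126)&(P[:,2]<.17)&(g<70); print(np.percentile(P[m][:,2],[0,2,5,10,50,90]).round(4),m.sum(), "pred bottom",z-.0288)
E
python3 rng.py
```

```text
turret side0 67 [547.97 -27.17] rms mm 1.21
turret side1 45 [548.23 -27.16] rms mm 1.02
turret k3 44 [547.93 -27.82] rms mm 1.02
ring side1 44 [548.88 -26.49] rms mm 1.73
ring k3 39 [548.6  -26.48] rms mm 2.18
shaft side0 37 [547.79 -26.95] rms mm 1.04
knob k3 95 [547.72 -27.28] rms mm 1.46
knob k3 64 [547.65 -27.49] rms mm 1.01
[0.1367 0.1386 0.1399 0.1412 0.1529 0.1626] 120 pred bottom 0.13723603659000844
```

The range fit gives the knob axis at (547.7, -27.4) mm and the turret axis at (548.0, -27.3) mm in the same camera, so they're aligned within about 0.3 mm. I'll descend in stages and watch the force.

Emit:
{"api": "play_rows", "payload": {"dp": [[0.2,6,0],[0,7,0],[0,3,0],[0,0,0],[0,0,0]], "turn": [[0,0,0],[0,0,0],[0,0,0],[0,0,0],[0,0,0]]}}

```text
clock: 15.77
position: [0.5463, -0.0292, 0.1492]
orientation: [-1.571, 0.001, 0.001]
ft_force: [0.1, -0.3, -0.0]
finger_gap: 0.0119
```

Emit:
{"api": "play_rows", "payload": {"dp": [[0,2,0],[0,2,0],[0,0,0],[0,0,0]], "turn": [[0,0,0],[0,0,0],[0,0,0],[0,0,0]]}}

```text
clock: 16.1
position: [0.5467, -0.0291, 0.1457]
orientation: [-1.571, -0.0, 0.0]
ft_force: [0.6, 0.6, 0.1]
finger_gap: 0.0118
```

Emit:
{"api": "play_rows", "payload": {"dp": [[0,3,0],[0,3,0],[0,3,0],[0,3,0],[0,0,0],[0,0,0]], "turn": [[0,0,0],[0,0,0],[0,0,0],[0,0,0],[0,0,0],[0,0,0]]}}

```text
clock: 16.6
position: [0.5465, -0.0291, 0.1334]
orientation: [-1.571, 0.0, 0.001]
ft_force: [0.1, 0.3, -1.6]
finger_gap: 0.0117
```

```bash
python3 go.py .5467 -.029 .1208;python3 k.py k5
```

```text
t 16.6 pos [ 0.5465 -0.0291  0.1334] zang 90.01 ydir [-8.e-04  2.e-04 -1.e+00] gap 0.0117 F [ 0.1  0.3 -1.6]
dp mm tool [ 0.3 12.6  0.1]
```

View pics/k5.png

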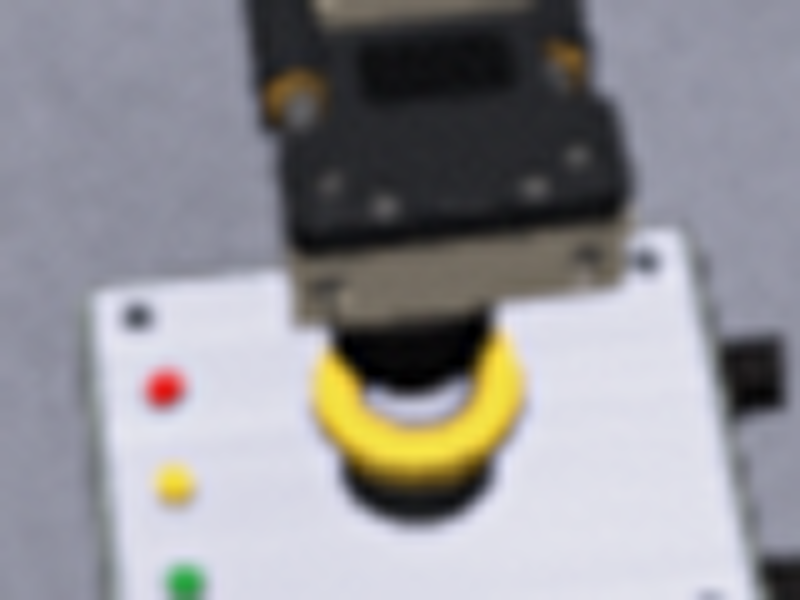

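No contact force with the bore about 19 mm over the shaft, so the flats match. Now I'll press down against the spring.

Emit:
{"api": "play_rows", "payload": {"dp": [[0,2,0],[0,2,0],[0,2,0],[0,0,0],[0,0,0],[0,0,0]], "turn": [[0,0,0],[0,0,0],[0,0,0],[0,0,0],[0,0,0],[0,0,0]], "squeeze": 45}}

```text
clock: 17.15
position: [0.5471, -0.0291, 0.1285]
orientation: [-1.571, -0.001, -0.001]
ft_force: [-1.7, 2.2, 5.5]
finger_gap: 0.0114
```

Emit:
{"api": "play_rows", "payload": {"dp": [[0,2,0],[0,2,0],[0,0,0],[0,0,0],[0,0,0]], "turn": [[0,0,0],[0,0,0],[0,0,0],[0,0,0],[0,0,0]]}}

```text
clock: 17.57
position: [0.5471, -0.0292, 0.1246]
orientation: [-1.571, -0.001, -0.001]
ft_force: [-2.9, 2.0, 7.4]
finger_gap: 0.0113
```

Emit:
{"api": "play_rows", "payload": {"dp": [[0,1.5,0],[0,1.5,0],[0,0,0],[0,0,0],[0,0,0]], "turn": [[0,0,0],[0,0,0],[0,0,0],[0,0,0],[0,0,0]]}}

```text
clock: 17.98
position: [0.5472, -0.0292, 0.1219]
orientation: [-1.571, -0.001, -0.001]
ft_force: [-1.9, 1.3, 9.7]
finger_gap: 0.0117
```

Emit:
{"api": "play_rows", "payload": {"dp": [[0,1,0],[0,0,0],[0,0,0],[0,0,0]], "turn": [[0,0,0],[0,0,0],[0,0,0],[0,0,0]]}}

```text
clock: 18.32
position: [0.5472, -0.0292, 0.1209]
orientation: [-1.571, -0.001, -0.001]
ft_force: [-2.8, 2.1, 10.0]
finger_gap: 0.011
```

Emit:
{"api": "play_rows", "payload": {"dp": [[0,1,0],[0,0,0],[0,0,0],[0,0,0]], "turn": [[0,0,0],[0,0,0],[0,0,0],[0,0,0]]}}

```text
clock: 18.65
position: [0.5473, -0.0291, 0.1205]
orientation: [-1.571, -0.001, -0.001]
ft_force: [-4.8, 2.7, 12.7]
finger_gap: 0.0116
```

Emit:
{"api": "play_rows", "payload": {"dp": [[0,0.6,0],[0,0,0],[0,0,0],[0,0,0]], "turn": [[0,0,0],[0,0,0],[0,0,0],[0,0,0]]}}

```text
clock: 18.98
position: [0.5473, -0.0292, 0.1204]
orientation: [-1.571, -0.001, -0.001]
ft_force: [-7.3, 2.6, 17.2]
finger_gap: 0.0114
```

```bash
python3 go.py .5467 -.029 .1208;python3 k.py k6; sed -i 's/^for a,b.*//' rng.py; python3 rng.py | grep -v side
```

```text
t 18.98 pos [ 0.5473 -0.0292  0.1204] zang 90.02 ydir [ 1.5e-03 -1.0e-04 -1.0e+00] gap 0.0114 F [-7.3  2.6 17.2]
dp mm tool [-0.6 -0.4  0.2]
turret k3 45 [548.22 -27.21] rms mm 1.07
ring k3 37 [548.54 -26.62] rms mm 1.14Traceback (most recent call last):
  File "rng.py", line 20, in <module>
    m=(np.hypot(P[:,0]-.548,P[:,1]+.029)<.03)&(P[:,2]>.126)&(P[:,2]<.17)&(g<70); print(np.percentile(P[m][:,2],[0,2,5,10,50,90]).round(4),m.sum(), "pred bottom",z-.0288)
                                                                                       ~~~~~~~~~~~~~^^^^^^^^^^^^^^^^^^^^^^^^^^^^
    return _quantile_unchecked(
        a, q, axis, out, overwrite_input, method, keepdims, weights)
    return _ureduce(a,
                    func=_quantile_ureduce_func,
    ...<5 lines>...
                    overwrite_input=overwrite_input,
                    method=method)
    r = func(a, **kwargs)
    result = _quantile(arr,
                       quantiles=q,
    ...<2 lines>...
                       out=out,
                       weights=wgt)
    slices_having_nans = np.isnan(arr[-1, ...])
                                  ~~~^^^^^^^^^
IndexError: index -1 is out of bounds for axis 0 with size 0
```

View pics/k6.png

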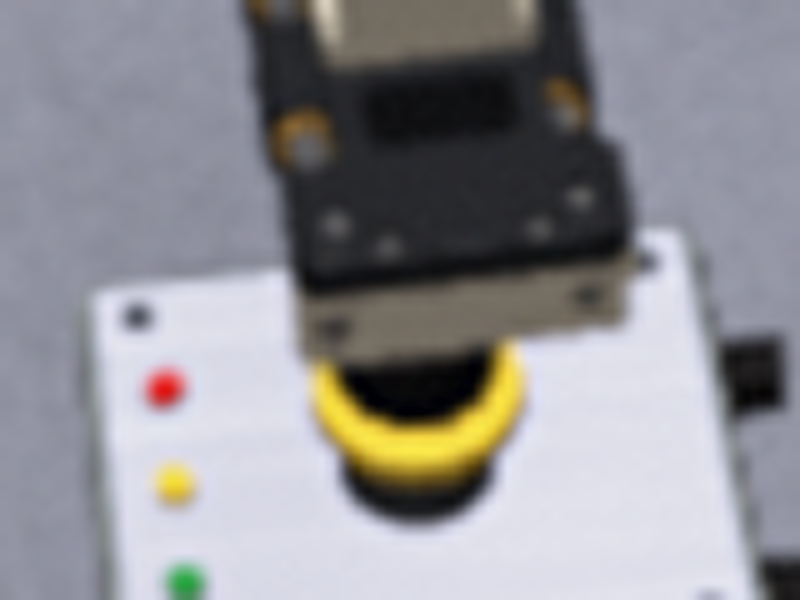

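At the lower stop: the force rose from 10 to 17 N over the last few steps while the tool stopped moving at z 0.1204, close to the predicted 0.1208. I'll ease off the sideways load and hold.

Emit:
{"api": "play_rows", "payload": {"dp": [[-0.5,0,0],[0,0,0],[0,0,0],[0,0,0]], "turn": [[0,0,0],[0,0,0],[0,0,0],[0,0,0]]}}

```text
clock: 19.37
position: [0.5472, -0.0292, 0.1205]
orientation: [-1.571, -0.002, -0.002]
ft_force: [-5.0, 2.9, 14.9]
finger_gap: 0.0116
```

```bash
python3 go.py .5467 -.029 .1208; python3 -c "
from bench import job; print(job.close_job())"
```

```text
t 19.37 pos [ 0.5472 -0.0292  0.1205] zang 90.02 ydir [ 2.4e-03 -2.0e-04 -1.0e+00] gap 0.0116 F [-5.   2.9 14.9]
dp mm tool [-0.5 -0.4  0.2]
the job is handed in; nothing more can be done
None
```

I set the ring on the ledge and let it go, then slid the knob onto the D-shaft and pressed it to the lower stop. I handed the job in at about 19.4 s with the knob still gripped and pressed. No verdict was reported.

**Ring:** in the last picture it lies on the ledge, within about 1 mm of the turret axis. The knob was not touching it as far as the pictures show.

**Knob:** it slid about 19 mm down the shaft with no push-back, so the flats matched.

**Pressing:** the spring force rose from 5.5 to 10 N. It then climbed to 17 N while the tool stopped at z 0.1204, against 0.1208 predicted for fully home and down. At hand-in the upward force was about 15 N with the grip set to 45 N.

**Checks that disagreed or were incomplete:**
- **Camera offset:** the two cameras differed by about 2.5 mm, so I aligned the parts using the side camera alone.
- **Knob position:** one outline fit put the knob 2.5 mm off the turret axis in y. A fit to the range data put it within 0.3 mm and I used that one; the free insertion agreed with it.
- **Sideways load:** about 5 N remained on the knob at the end.
- **Final view:** the gripper hid the top camera's view while I worked at the unit, so the final shaft position comes from force and height. The last range script also crashed on its knob-height check, so that was not repeated.

The can, coupling and carton were never approached.

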